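# Unstack the printmaking kit and set each thing in its home

## Task

The printing kit has been left in two stacks on the art-room table: take them apart and put every thing in its own home, lying or standing flat and the right way up: the carved printing block flat inside the rim of the long jig, the white paint box flat inside the rim of the small tray, the round ink tin inside the rim of the round coaster, the tape roll down over the post of its stand, and the hand stamp upright in the middle of the ink pad. Let go of everything at the end.

Things in the scene. Friction and masses are not known exactly. Their poses are not given: they have to be found in the camera images.
- block_c (a point): Carved woodcut printing block, plain mid-brown wood with dark diagonal grooves on top: 126 (its x) x 56 (its y) x 28 mm high, loose. It lies flat on the table as the bottom of one of the two stacks. The point is its centre, 14 mm above its underside.
- paintbox_c (a point): Shut watercolour paint box, white-enamelled metal with a dark lid seam: 78 (its x) x 52 (its y) x 28 mm high, loose. It lies flat on the table as the bottom of the other stack. The point is its centre, 14 mm above its underside.
- inktin_c (a point): Round flat-lidded ink tin, bare metal, 50 mm diameter, 30 mm high, loose. It stands upright near the middle of either the printing block or the paint box, with the hand stamp on top of it. The point is its centre, 15 mm above its underside; z is its axis.
- tape_c (a point): Roll of paper tape lying flat, off-white ring: 54 mm outside diameter, 32 mm hole, 24 mm high, loose. It lies near the middle of whichever of printing block and paint box does not carry the ink tin. The point is the centre of the hole, 12 mm above its underside; z is its axis.
- stamp_c (a point): Wooden hand stamp, loose: a 32 x 32 mm square foot, 14 mm high, with an upright round handle in its middle, 16 mm in diameter from 14 to 40 mm above the underside and 18 mm at its top, 46 mm above the underside. It stands upright on the ink tin. The point is half-way up on its axis, 23 mm above its underside; x and y are along the foot's sides, z is up.
- jig: Home of the printing block: printing jig, a fixed long plywood board with a low rim all round. Inside the rim 146 (its x) x 76 (its y) mm, outside 162 x 92 mm; floor 3 mm above the table, rim top 8 mm above the table. Origin: centre of its underside, on the table.
- tray: Home of the paint box: fixed low tray with grey floor and metal rim. Inside the rim 98 (its x) x 72 (its y) mm, outside 114 x 88 mm; floor 3 mm above the table, rim top 8 mm above the table. Origin: centre of its underside, on the table.
- coaster: Home of the ink tin: fixed round cork coaster with a raised wooden rim. Inside the rim 72 mm diameter, outside 84 mm; floor 3 mm above the table, rim top 8 mm above the table. Origin: centre of its underside, on the table.
- post: Home of the tape: fixed tape stand, a black disc of 80 mm diameter, 8 mm high, with an upright steel post of 14 mm diameter in its middle, whose top is 38 mm above the table. Origin: centre of its underside, on the table.
- inkpad: Home of the hand stamp: fixed square ink pad, a grey 86 x 86 mm case with a 74 x 74 mm felt on top; felt surface 12 mm above the table, flat. Origin: centre of its underside, on the table.

How it is judged (in metres and radians):
At the end, for the whole second after the job is handed in: All rest level (0.08 rad) on their homes' floors (3 mm): block in jig and paint box in tray, centres within 17 mm, long sides within 0.3 rad; ink tin within 14 mm of the coaster's centre, tape within 12 mm of the post's axis, stamp within 16 mm of the pad's centre; all still (horizontal distance between block_c and jig below 0.017 m and z of block_c in the frame of jig between 0.014 and 0.02 m and angle between each of block_c, paintbox_c, inktin_c, tape_c, stamp_c's own z axis and vertical below 0.08 rad and angle between the x axis of block_c and the x axis of jig, either way round below 0.3 rad and linear speed of each of block, paintbox, inktin, tape, stamp below 0.02 m/s and angular speed of each of block, paintbox, inktin, tape, stamp below 0.2 rad/s and horizontal distance between paintbox_c and tray below 0.017 m and z of paintbox_c in the frame of tray between 0.014 and 0.02 m and angle between the x axis of paintbox_c and the x axis of tray, either way round below 0.3 rad and horizontal distance between inktin_c and coaster below 0.014 m and z of inktin_c in the frame of coaster between 0.015 and 0.021 m and horizontal distance between tape_c and post below 0.012 m and z of tape_c in the frame of post between 0.017 and 0.023 m and horizontal distance between stamp_c and inkpad below 0.016 m and z of stamp_c in the frame of inkpad between 0.032 and 0.038 m); the robot touches nothing.
It also fails if it takes over 144 s, if anything falls off the work surface, if the arm or the gripper's body presses on something with over 40 N, if the wrist force passes 120 N, or if a joint passes its speed limit or range.

## Robot

A 6-joint arm with a two-finger parallel gripper is mounted at the origin on the work surface. World frame = base frame: x ahead of the robot, y to its left, z up, the work surface at z = 0. Lengths are in m, angles in degrees, forces in N, time in s.
With the tool pointing down it reaches from about 0.25 to 0.775 m from the base axis. Payload 4 kg.
Tool frame: the origin (TCP) lies between the finger pads; the fingertips stand 19 mm ahead of it and the grasp point (between the pads) is the TCP; z points along the fingers, y is the line along which they close (so a half turn about z gives the same grasp; the last joint's range is limited). The gripper opens to 94 mm and grips with 3 to 60 N. Pads are 16 mm wide; open, the fingers measure 119 mm over their backs; the gripper's body (75 mm by 177 mm) begins 78 mm behind the grasp point.
Start: joints at [-72.198, 4.996, 78.535, -0, 96.463, -5.907], TCP at [0.221, -0.504, 0.225] pointing down, gripper open.
Joint ranges: [-177.83, 177.83], [-43.37, 116.18], [15.69, 146.23], [-61.86, 241.86], [9.47, 152.12], [-147.06, 147.06]. Speed limits (degrees/s): [159.86, 159.86, 180, 180, 180, 180].

## Interface

Orientations are given as [roll, pitch, yaw] about the fixed x, y, z axes, in that order (R = Rz(yaw) Ry(pitch) Rx(roll)).
In Python, from cell import * gives the robot as it stands.
- The arm moves only by the tool play_rows, never from a script. Its argument "increments" is a list of rows, each a list of 2 entries, a list of its own where there are three numbers: the shift along the tool's x, y, z in m, then the turn, a rotation vector about the tool's x, y, z in rad. A call has 1 to 5 rows; each row shifts and turns the commanded pose from where the row before left it, along the tool's axes as they then stand; what a row does not reach is not made up. A row lasts 1/12 s, in which the tool goes at most 41.7 mm and 7.16 degrees, less where a joint would pass 70% of its speed; a pose out of reach is approached as far as the arm can. A call with a gripper value outside its range is refused whole. "grip" is the closure, from 0 (fully open) to 1 (shut), set as the call begins (left out, the last holds). The fingers move at their own pace and stop on an object; "force" is the grip in N (left out, the last holds). Time passes only in rows, so rows that do not move let the fingers close. It gives the time, the measured TCP pose, the force, the opening and the grip force at its end, in the units of the state.
- get_obs(): the state, without advancing time (a new reading comes with each control period).
- capture(name): name is "scene" or "top"; returns a dict with "image" (400x640x3 uint8, blue, green, red), "K" (3x3 intrinsics, pixels), "rvec" (rotation vector, rad) and "tvec" (3), from world to camera coordinates, as OpenCV has them. Camera axes: x right, y down, z forward; pixel columns grow to the right and rows downward; lengths in m; the calibration is good to about 2 mm. A picture is of the moment at which its call begins. There is no depth.
- finish_job(): hands the job in; it is judged then, once.
The state is a dict: "time": time; "qpos": joint angles; "qvel": joint speeds; "effort": joint torques, N m; "tcp_pos": TCP position; "orientation": TCP orientation; "contact_force": force on the tool from outside, world axes, zero at the start; "torque": the same for the moment, N m; "opening": finger opening in m; "gripper_force": force on a finger pad.
Only numpy, scipy, OpenCV 4.12 (cv2) and the standard library are available. Lean on these libraries where they do the work, as an engineer would, in place of code of your own. Each camera call takes 0.05 s, during which the arm holds its last target. There are 200 camera calls.

## Working session

There is one attempt and no reset: what is moved stays moved. The work goes in short steps, Python scripts to look and compute and a tool call to move; the robot and the scene stay as the last step left them, time stands still between calls to the robot, and variables do not carry over. Pictures are saved under pics/ and viewed, at most 14 in all, crops included, and the job is handed in when it is done.

Besides the shell and the picture viewer there is one more tool, called by a JSON object that holds its "op" and its "data". play_rows: Moves the arm, as the interface text tells. Its arguments: {"type":"object","properties":{"increments":{"type":"array"},"grip":{"type":"number"},"force":{"type":"number"}},"required":["increments"]}

```bash
ls; mkdir -p pics
python3 - <<'E'
from cell import *
import cv2,numpy as np
for n in("top","scene"):
    c=capture(n); cv2.imwrite(f"pics/{n}0.png",c["image"]); R=cv2.Rodrigues(np.array(c["rvec"]))[0]
    print(n,np.array(c["K"]).tolist(),R.round(3).tolist(),(-R.T@np.array(c["tvec"]).ravel()).round(3))
print(get_obs())
E
```

```text
pics
top [[375.8874646043669, 0.0, 322.8791363785687], [0.0, 375.8874646043669, 198.40123893836562], [0.0, 0.0, 1.0]] [[0.052, -0.999, 0.003], [-0.974, -0.052, -0.22], [0.22, 0.008, -0.976]] [0.333 0.005 0.994]
scene [[441.29406191490057, 0.0, 323.4161326124206], [0.0, 441.29406191490057, 199.32407066650595], [0.0, 0.0, 1.0]] [[-0.309, 0.951, 0.023], [0.606, 0.216, -0.766], [-0.733, -0.223, -0.642]] [1.338 0.235 0.787]
{'time': 0.1, 'qpos': array([-7.21976730e+01,  5.03759703e+00,  7.86140870e+01, -7.45391435e-04,
        9.64635163e+01, -5.90708212e+00]), 'qvel': array([ 0.01790972,  0.02782582, -0.27989098, -0.05997978, -0.01824937,
       -0.0558529 ]), 'effort': array([ 1.63884313e-03, -3.41252875e+01, -3.03302264e+01,  7.19170365e-02,
        3.04680713e-02, -9.20683715e-05]), 'tcp_pos': array([ 0.22100896, -0.50315203,  0.22341291]), 'orientation': array([-1.79885335e+02, -1.11189948e-02,  2.37093148e+01]), 'contact_force': array([-0.04563883, -0.73433967, -0.03759153]), 'torque': array([-0.01557327, -0.06901405, -0.01116762]), 'gripper_force': 0.0, 'opening': 0.09374316089160539}
```

View pics/top0.png

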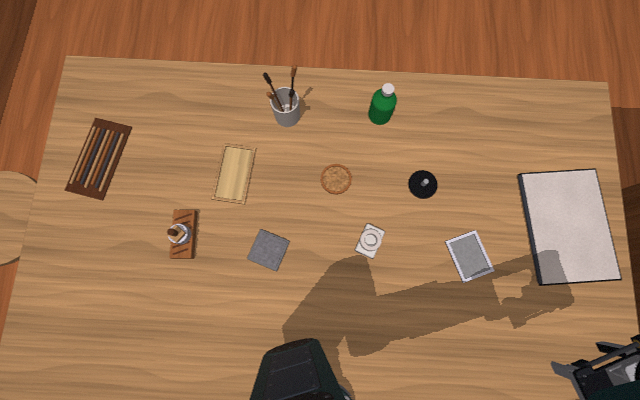

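View pics/scene0.png

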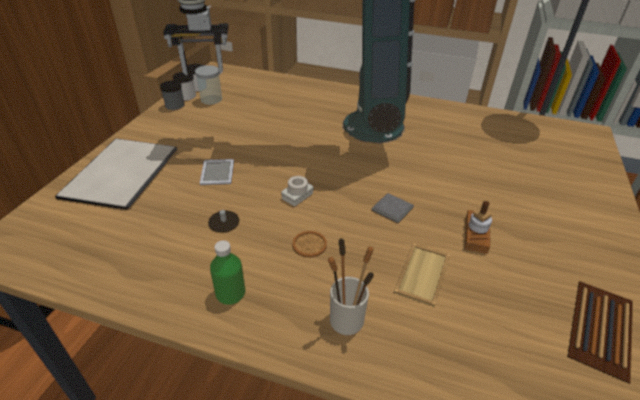

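Top view: block + tin + stamp at (183,234), paint box + tape at (370,241), ink pad (268,250), jig (234,174), coaster (336,179), post (423,184), tray (469,256). The scene view agrees with this. Next I'll measure them with masks.

```bash
cat > h.py <<'E'
from cell import *
import cv2,numpy as np
def cam(n):
    c=capture(n); R=cv2.Rodrigues(np.array(c["rvec"]))[0]
    return c["image"],np.array(c["K"]),R,np.array(c["tvec"]).ravel(),np.array(c["rvec"])
def ray(c,uv,z):
    _,K,R,t,_=c; uv=np.atleast_2d(uv).astype(float)
    d=(np.linalg.inv(K)@np.c_[uv,np.ones(len(uv))].T).T@R; o=-R.T@t
    return o+d*((z-o[2])/d[:,2])[:,None]
def proj(c,P):
    return cv2.projectPoints(np.atleast_2d(P).astype(float),c[4],c[3],c[1],None)[0][:,0]
def mask(img,u,v,r,thr):
    p=img[v-r:v+r,u-r:u+r]; L=cv2.cvtColor(p,cv2.COLOR_BGR2LAB).astype(float)
    b=np.concatenate([L[:3].reshape(-1,3),L[-3:].reshape(-1,3)]); m=np.median(b,0)
    M=((np.linalg.norm((L-m)*[.6,1.3,1.3],axis=2)>thr)*255).astype(np.uint8)
    k=cv2.findContours(M,cv2.RETR_EXTERNAL,cv2.CHAIN_APPROX_NONE)[0]; k=max(k,key=cv2.contourArea)
    return k[:,0]+[u-r,v-r],p
E
python3 - <<'E'
from h import *
c=cam("top"); ims=[]
for n,u,v,z,thr in [("jig",234,174,.008,10),("coaster",336,179,.008,14),("post",423,184,.008,25),("tray",469,256,.008,14),("pad",268,250,.012,14),("block",183,234,.028,14),("pbox",370,241,.028,14)]:
    k,p=mask(c[0],u,v,34 if n=="jig" else 30,thr); P=ray(c,k,z)[:,:2]
    (cx,cy),(w,h),a=cv2.minAreaRect((P*1000).astype(np.float32))
    print(n,round(cx),round(cy),"size",round(w),round(h),"ang of w",round(a,1))
    s=cv2.resize(c[0][v-34:v+34,u-34:u+34],(200,200),interpolation=cv2.INTER_CUBIC); q=((k-[u-34,v-34]+.5)*200/68).astype(int)
    cv2.polylines(s,[q[:,None]],True,(255,0,255),1); ims.append(cv2.resize(s,(266,266)) if 0 else s)
ims.append(ims[0]*0)
cv2.imwrite("pics/m1.png",np.vstack([np.hstack(ims[:4]),np.hstack(ims[4:])]))
E
```

```text
jig 611 256 size 179 161 ang of w 22.2
coaster 611 -19 size 86 86 ang of w 85.2
post 609 -255 size 79 79 ang of w 0.1
tray 419 -371 size 142 159 ang of w 3.0
pad 411 148 size 89 88 ang of w 70.5
block 439 370 size 127 80 ang of w 3.0
pbox 423 -93 size 79 142 ang of w 69.5
```

View pics/m1.png

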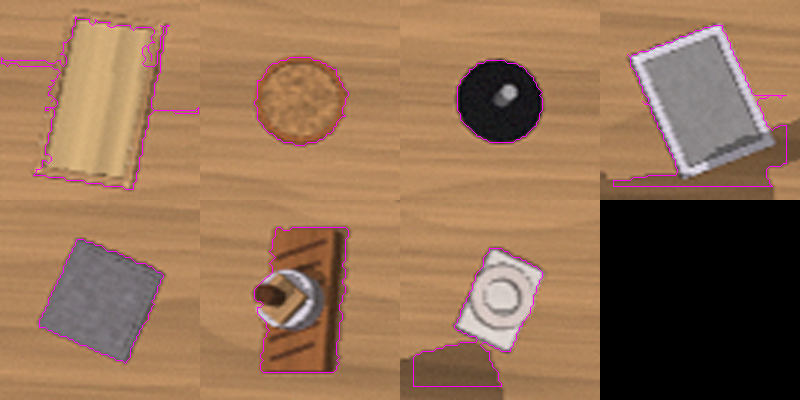

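Contours are good for coaster, post, pad and block. For the jig, tray and paint box I'll use corners read from the montage, plus a larger zoom of the stacks.

Run:
```python
from h import *
c=cam("top"); s=cam("scene")
def quad(n,u,v,pts,z):
    uv=np.array(pts)*68/200-.5+[u-34,v-34]; P=ray(c,uv,z)[:,:2]*1000
    (cx,cy),(w,h),a=cv2.minAreaRect(P.astype(np.float32)); e=[np.linalg.norm(P[i]-P[i-1]).round() for i in range(4)]
    d=P[1]-P[0]; d2=P[3]-P[0]
    print(n,P.mean(0).round(),"edges",e,"dir01",np.degrees(np.arctan2(d[1],d[0])).round(1),"dir03",np.degrees(np.arctan2(d2[1],d2[0])).round(1))
quad("jig",234,174,[(75,17),(163,25),(133,188),(37,176)],.008)
quad("tray",469,256,[(30,55),(122,25),(172,140),(85,178)],.008)
quad("pbox",370,241,[(90,47),(143,70),(112,152),(56,126)],.028)
quad("block",183,234,[(72,27),(136,28),(127,172),(60,172)],.028)
quad("pad",268,250,[(79,38),(163,72),(129,161),(38,126)],.012)
def crop(k,u,v,f): 
    w,h=400//f,300//f; x,y=u-w//2,v-h//2
    print("origin",x,y,"f",f); return cv2.resize(k[0][y:y+h,x:x+w],(400,300),interpolation=cv2.INTER_CUBIC)
a=[crop(c,180,235,8),crop(c,370,240,8),crop(s,480,226,8),crop(s,297,190,8)]
cv2.imwrite("pics/z1.png",np.vstack([np.hstack(a[:2]),np.hstack(a[2:])]))
```

```text
jig [611. 258.] edges [np.float64(156.0), np.float64(84.0), np.float64(158.0), np.float64(89.0)] dir01 -92.4 dir03 173.4
tray [ 424. -375.] edges [np.float64(115.0), np.float64(89.0), np.float64(107.0), np.float64(86.0)] dir01 -69.3 dir03 -156.4
pbox [ 447. -113.] edges [np.float64(76.0), np.float64(50.0), np.float64(77.0), np.float64(53.0)] dir01 -110.9 dir03 158.7
block [440. 371.] edges [np.float64(128.0), np.float64(57.0), np.float64(127.0), np.float64(58.0)] dir01 -87.9 dir03 -176.6
pad [412. 148.] edges [np.float64(85.0), np.float64(82.0), np.float64(83.0), np.float64(86.0)] dir01 -108.9 dir03 159.9
origin 155 217 f 8
origin 345 222 f 8
origin 455 208 f 8
origin 272 172 f 8
```

View pics/z1.png

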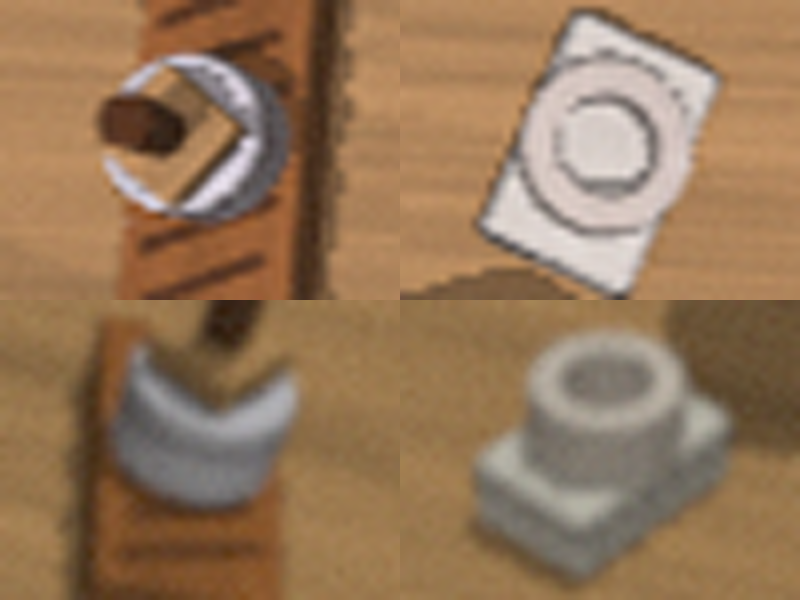

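Run:
```python
from h import *
c=cam("top"); s=cam("scene")
f=lambda p,o:np.array(p)/8-.5+o
m=lambda P:(P*1000).round().tolist()
print("tin top",m(ray(c,f((183,135),(155,217)),.058)))
print("stamp top",m(ray(c,f((128,125),(155,217)),.104)))
F=ray(c,f([(170,68),(240,130),(175,205)],(155,217)),.072); print("foot corners",m(F),m((F[0]+F[2])/2))
print("tape",m(ray(c,f((205,145),(345,222)),.052)), m(ray(s,f((207,78),(272,172)),.052)))
print("tin scene",m(ray(s,f((210,105),(455,208)),.058)))
print("proj stamp top in scene", proj(s,[.44,.372,.104]))
for n,u,v in(("cup",285,112),("bottle",382,115)): print(n,m(ray(c,(u,v),.03)))
```

```text
tin top [[435.0, 371.0, 58.0]]
stamp top [[432.0, 370.0, 104.0]]
foot corners [[454.0, 373.0, 72.0], [436.0, 348.0, 72.0], [412.0, 365.0, 72.0]] [433.0, 369.0, 72.0]
tape [[445.0, -111.0, 52.0]] [[451.0, -110.0, 52.0]]
tin scene [[454.0, 373.0, 58.0]]
proj stamp top in scene [[485.48927384 202.85075804]]
cup [[790.0, 131.0, 30.0]]
bottle [[795.0, -138.0, 30.0]]
```

{"op": "play_rows", "data": {"increments": [[[0,0,0],[0,0,0.1035]],[[0,0,0],[0,0,0.1035]],[[0,0,0],[0,0,0.1035]],[[0,0,0],[0,0,0.1035]],[[0,0,0],[0,0,0]]]}}

```text
time: 0.77
tcp_pos: [0.2212, -0.5036, 0.2245]
orientation: [180.0, -0.0, -0.1]
contact_force: [-0.7, 0.2, 0.3]
opening: 0.0938
gripper_force: 0.0
```

{"op": "play_rows", "data": {"increments": [[[0.021,-0.035,0],[0,0,0]],[[0.021,-0.035,0],[0,0,0]],[[0.021,-0.035,0],[0,0,0]],[[0.021,-0.035,0],[0,0,0]],[[0.021,-0.035,0],[0,0,0]]]}}

```text
time: 1.18
tcp_pos: [0.3267, -0.327, 0.2246]
orientation: [180.0, -0.0, 0.1]
contact_force: [1.1, 0.2, -0.2]
opening: 0.0941
gripper_force: 0.0
```

{"op": "play_rows", "data": {"increments": [[[0.021,-0.035,0],[0,0,0]],[[0.021,-0.035,0],[0,0,0]],[[0.021,-0.035,0],[0,0,0]],[[0.021,-0.035,0],[0,0,0]],[[0.021,-0.035,0],[0,0,0]]]}}

```text
time: 1.6
tcp_pos: [0.4318, -0.1517, 0.2249]
orientation: [180.0, -0.1, 0.2]
contact_force: [0.3, -0.9, 0.6]
opening: 0.0941
gripper_force: 0.0
```

{"op": "play_rows", "data": {"increments": [[[0,-0.035,0],[0,0,0]],[[0,-0.035,0],[0,0,0]],[[0,-0.035,0],[0,0,0]],[[0,-0.035,0],[0,0,0]],[[0,-0.035,0],[0,0,0]]]}}

```text
time: 2.02
tcp_pos: [0.431, 0.0231, 0.2247]
orientation: [180.0, -0.0, 0.2]
contact_force: [0.5, -0.1, -0.3]
opening: 0.0938
gripper_force: 0.0
```

{"op": "play_rows", "data": {"increments": [[[0,-0.035,0],[0,0,0]],[[0,-0.035,0],[0,0,0]],[[0,-0.035,0],[0,0,0]],[[0,-0.035,0],[0,0,0]],[[0,-0.035,0],[0,0,0]]]}}

```text
time: 2.43
tcp_pos: [0.4309, 0.1981, 0.2247]
orientation: [180.0, -0.0, 0.2]
contact_force: [0.3, -0.2, 0.6]
opening: 0.0941
gripper_force: 0.0
```

{"op": "play_rows", "data": {"increments": [[[0,-0.035,0],[0,0,0]],[[0,-0.035,0],[0,0,0]],[[0,-0.035,0],[0,0,0]],[[0,-0.035,0],[0,0,0]],[[0,-0.035,0],[0,0,0]]]}}

```text
time: 2.85
tcp_pos: [0.4309, 0.3732, 0.2245]
orientation: [180.0, -0.0, 0.2]
contact_force: [0.4, -0.2, 0.6]
opening: 0.0939
gripper_force: 0.0
```

{"op": "play_rows", "data": {"increments": [[[0,0,0.02],[0,0,0]],[[0,0,0.02],[0,0,0]],[[0,0,0],[0,0,0]],[[0,0,0],[0,0,0]]]}}

```text
time: 3.18
tcp_pos: [0.4306, 0.371, 0.1831]
orientation: [179.9, 0.2, 0.1]
contact_force: [-0.2, -0.2, 0.7]
opening: 0.094
gripper_force: 0.0
```

{"op": "play_rows", "data": {"increments": [[[0,0,0.03],[0,0,0]],[[0,0,0.03],[0,0,0]],[[0,0,0.02],[0,0,0]],[[0,0,0.009],[0,0,0]],[[0,0,0],[0,0,0]]]}}

```text
time: 3.6
tcp_pos: [0.4308, 0.3704, 0.0942]
orientation: [179.9, 0.1, -0.0]
contact_force: [-0.8, 0.3, 0.5]
opening: 0.094
gripper_force: 0.0
```

{"op": "play_rows", "data": {"increments": [[[0,0,0],[0,0,0]],[[0,0,0],[0,0,0]],[[0,0,0],[0,0,0]],[[0,0,0],[0,0,0]],[[0,0,0],[0,0,0]]], "grip": 1, "force": 12}}

```text
time: 4.02
tcp_pos: [0.4319, 0.3718, 0.0967]
orientation: [-179.9, -0.1, -0.0]
contact_force: [-0.2, 0.3, -0.5]
opening: 0.0642
gripper_force: 0.0
```

{"op": "play_rows", "data": {"increments": [[[0,0,0],[0,0,0]],[[0,0,0],[0,0,0]],[[0,0,0],[0,0,0]],[[0,0,0],[0,0,0]],[[0,0,0],[0,0,0]]]}}

```text
time: 4.43
tcp_pos: [0.4313, 0.3713, 0.0953]
orientation: [180.0, 0.0, -0.0]
contact_force: [-0.1, -0.1, -0.2]
opening: 0.0308
gripper_force: 0.0
```

{"op": "play_rows", "data": {"increments": [[[0,0,0],[0,0,0]],[[0,0,0],[0,0,0]],[[0,0,0],[0,0,0]],[[0,0,0],[0,0,0]],[[0,0,0],[0,0,0]]]}}

```text
time: 4.85
tcp_pos: [0.4313, 0.3713, 0.0953]
orientation: [180.0, 0.0, -0.0]
contact_force: [-0.1, 0.2, -0.0]
opening: 0.0162
gripper_force: 12.0
```

{"op": "play_rows", "data": {"increments": [[[0,0,-0.01],[0,0,0]],[[0,0,-0.02],[0,0,0]],[[0,0,-0.03],[0,0,0]],[[0,0,-0.01],[0,0,0]],[[0,0,0],[0,0,0]]]}}

```text
time: 5.27
tcp_pos: [0.4332, 0.3727, 0.1701]
orientation: [-179.7, -0.4, -0.0]
contact_force: [-0.3, -0.1, -0.0]
opening: 0.0164
gripper_force: 12.0
```

Run:
```python
from h import *
c=cam("top"); s=cam("scene")
a=cv2.resize(c[0][195:275,130:230],(400,320),interpolation=cv2.INTER_CUBIC);b=cv2.resize(s[0][150:250,420:520],(400,400),interpolation=cv2.INTER_CUBIC)
cv2.imwrite("pics/s1.png",np.hstack([cv2.copyMakeBorder(a,0,80,0,0,0),b]))
```

```text
(no output)
```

View pics/s1.png

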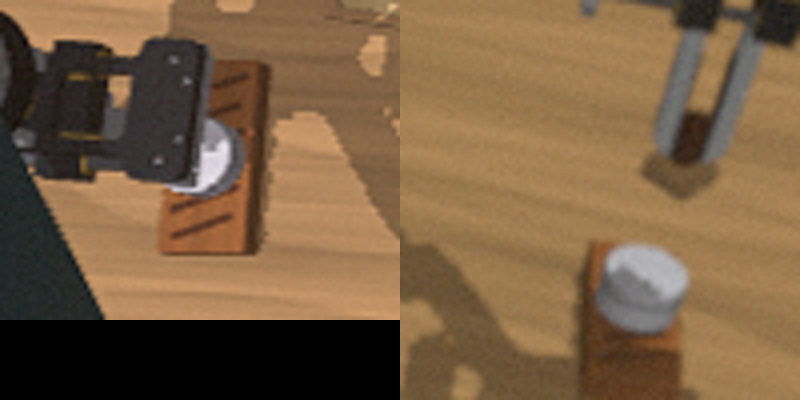

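The stamp hangs upright in the fingers and the tin stays on the block at scene pixel (481,218). Carrying the stamp to the pad.

{"op": "play_rows", "data": {"increments": [[[-0.003,0.037,0],[0,0,0]],[[-0.003,0.037,0],[0,0,0]],[[-0.003,0.037,0],[0,0,0]],[[-0.003,0.037,0],[0,0,0]],[[-0.003,0.037,0],[0,0,0]]]}}

```text
time: 5.78
tcp_pos: [0.4146, 0.1845, 0.1629]
orientation: [179.9, 0.2, 0.0]
contact_force: [0.2, -0.5, -0.5]
opening: 0.0168
gripper_force: 12.0
```

{"op": "play_rows", "data": {"increments": [[[-0.004,0.038,0],[0,0,0]],[[0,0,0.03],[0,0,0]],[[0,0,0.03],[0,0,0]],[[0,0,0.03],[0,0,0]],[[0,0,0.01],[0,0,0]]]}}

```text
time: 6.2
tcp_pos: [0.4075, 0.1469, 0.0591]
orientation: [179.9, 0.7, -0.1]
contact_force: [-0.6, 0.1, -0.9]
opening: 0.0169
gripper_force: 12.0
```

{"op": "play_rows", "data": {"increments": [[[0,0,0.004],[0,0,0]],[[0,0,0.004],[0,0,0]],[[0,0,0.003],[0,0,0]],[[0,0,0.003],[0,0,0]],[[0,0,0],[0,0,0]]]}}

```text
time: 6.62
tcp_pos: [0.4129, 0.1487, 0.0521]
orientation: [-180.0, -0.1, 0.0]
contact_force: [0.2, 0.0, -0.3]
opening: 0.0164
gripper_force: 12.0
```

{"op": "play_rows", "data": {"increments": [[[0,0,0],[0,0,0]],[[0,0,0],[0,0,0]]]}}

```text
time: 6.78
tcp_pos: [0.4129, 0.1486, 0.0523]
orientation: [-180.0, -0.1, 0.0]
contact_force: [-0.3, 0.2, -0.4]
opening: 0.0167
gripper_force: 12.0
```

{"op": "play_rows", "data": {"increments": [[[0,0,0.001],[0,0,0]],[[0,0,0.001],[0,0,0]],[[0,0,0.0005],[0,0,0]],[[0,0,0],[0,0,0]],[[0,0,0],[0,0,0]]]}}

```text
time: 7.2
tcp_pos: [0.4125, 0.1484, 0.0493]
orientation: [-180.0, -0.0, -0.0]
contact_force: [0.2, -0.9, 2.4]
opening: 0.0166
gripper_force: 12.0
```

{"op": "play_rows", "data": {"increments": [[[0,0,0],[0,0,0]],[[0,0,0],[0,0,0]],[[0,0,0],[0,0,0]],[[0,0,0],[0,0,0]],[[0,0,0],[0,0,0]]], "grip": 0}}

```text
time: 7.62
tcp_pos: [0.4122, 0.1483, 0.0488]
orientation: [180.0, 0.0, -0.0]
contact_force: [0.1, -1.0, -0.4]
opening: 0.0462
gripper_force: 0.0
```

{"op": "play_rows", "data": {"increments": [[[0,0,-0.02],[0,0,0]],[[0,0,-0.04],[0,0,0]],[[0,0,-0.04],[0,0,0]],[[0,0,-0.03],[0,0,0]],[[0,0,0],[0,0,0]]]}}

```text
time: 8.03
tcp_pos: [0.4161, 0.1492, 0.1868]
orientation: [-179.8, -0.8, -0.0]
contact_force: [-0.1, -0.7, -0.6]
opening: 0.0799
gripper_force: 0.0
```

{"op": "play_rows", "data": {"increments": [[[0.0035,-0.037,0],[0,0,0]],[[0.0035,-0.037,0],[0,0,0]],[[0.0035,-0.037,0],[0,0,0]],[[0.0035,-0.037,0],[0,0,0]],[[0.0035,-0.037,0],[0,0,0]]]}}

```text
time: 8.45
tcp_pos: [0.4294, 0.3349, 0.178]
orientation: [180.0, 0.0, -0.0]
contact_force: [0.9, -0.4, -0.0]
opening: 0.0939
gripper_force: 0.0
```

{"op": "play_rows", "data": {"increments": [[[0.005,-0.0375,0],[0,0,0]],[[0,0,0.03],[0,0,0]],[[0,0,0.03],[0,0,0]],[[0,0,0],[0,0,0]],[[0,0,0],[0,0,0]]]}}

```text
time: 8.87
tcp_pos: [0.4332, 0.3698, 0.116]
orientation: [179.8, 0.3, -0.0]
contact_force: [0.0, 0.1, -0.2]
opening: 0.094
gripper_force: 0.0
```

Run:
```python
from h import *
c=cam("top"); s=cam("scene")
print(get_obs()["tcp_pos"],get_obs()["opening"],ray(s,(481.5,217.5),.058))
a=cv2.resize(c[0][205:285,220:320],(400,320),interpolation=cv2.INTER_CUBIC);b=cv2.resize(s[0][150:250,380:480],(400,400),interpolation=cv2.INTER_CUBIC)
cv2.imwrite("pics/s2.png",np.hstack([cv2.copyMakeBorder(a,0,80,0,0,0),b]))
```

```text
[0.43547091 0.37091784 0.12023451] 0.0938019126182635 [[0.44147516 0.37402352 0.058     ]]
```

View pics/s2.png

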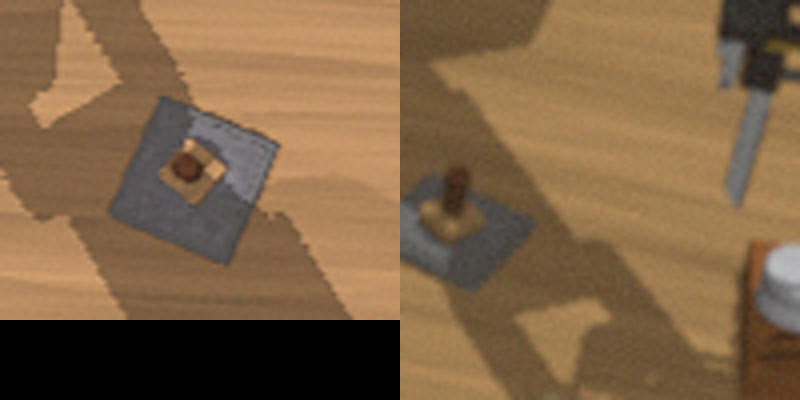

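The stamp stands upright near the pad centre: foot at crop (193,172), pad centre about (195,182). Now the tin.

{"op": "play_rows", "data": {"increments": [[[0.003,0,0.025],[0,0,0]],[[0,0,0.025],[0,0,0]],[[0,0,0.01],[0,0,0]],[[0,0,0],[0,0,0]],[[0,0,0],[0,0,0]]]}}

```text
time: 9.38
tcp_pos: [0.4384, 0.3709, 0.0602]
orientation: [-180.0, -0.1, -0.0]
contact_force: [-0.4, 0.1, -0.5]
opening: 0.0937
gripper_force: 0.0
```

{"op": "play_rows", "data": {"increments": [[[0,0,0],[0,0,0]],[[0,0,0],[0,0,0]],[[0,0,0],[0,0,0]],[[0,0,0],[0,0,0]],[[0,0,0],[0,0,0]]], "grip": 1, "force": 20}}

```text
time: 9.8
tcp_pos: [0.4381, 0.3711, 0.0596]
orientation: [-180.0, -0.1, -0.0]
contact_force: [0.1, 0.5, 0.9]
opening: 0.064
gripper_force: 0.0
```

{"op": "play_rows", "data": {"increments": [[[0,0,0],[0,0,0]],[[0,0,0],[0,0,0]],[[0,0,0],[0,0,0]],[[0,0,0],[0,0,0]],[[0,0,0],[0,0,0]]]}}

```text
time: 10.22
tcp_pos: [0.4379, 0.3711, 0.059]
orientation: [-180.0, -0.0, -0.0]
contact_force: [0.0, 0.6, 1.0]
opening: 0.0493
gripper_force: 20.0
```

{"op": "play_rows", "data": {"increments": [[[0,0,-0.01],[0,0,0]],[[0,0,-0.03],[0,0,0]],[[0,0,-0.03],[0,0,0]],[[0,0,-0.03],[0,0,0]],[[0,0,0],[0,0,0]]]}}

```text
time: 10.63
tcp_pos: [0.4408, 0.3728, 0.1671]
orientation: [-179.6, -0.6, -0.0]
contact_force: [1.9, 0.7, -0.5]
opening: 0.0497
gripper_force: 20.0
```

{"op": "play_rows", "data": {"increments": [[[0.0157,0.0355,0],[0,0,0]],[[0.0157,0.0355,0],[0,0,0]],[[0.0157,0.0355,0],[0,0,0]],[[0.0157,0.0355,0],[0,0,0]],[[0.0157,0.0355,0],[0,0,0]]]}}

```text
time: 11.05
tcp_pos: [0.5161, 0.1915, 0.1581]
orientation: [180.0, 0.1, 0.0]
contact_force: [0.1, 0.9, -1.1]
opening: 0.0496
gripper_force: 20.0
```

{"op": "play_rows", "data": {"increments": [[[0.0157,0.0355,0],[0,0,0]],[[0.0157,0.0355,0],[0,0,0]],[[0.0157,0.0355,0],[0,0,0]],[[0.0157,0.0355,0],[0,0,0]],[[0.0157,0.0355,0],[0,0,0]]]}}

```text
time: 11.47
tcp_pos: [0.5946, 0.0139, 0.158]
orientation: [180.0, 0.1, -0.0]
contact_force: [0.5, 0.6, -1.7]
opening: 0.0497
gripper_force: 20.0
```

{"op": "play_rows", "data": {"increments": [[[0.0157,0.0355,0],[0,0,0]],[[0,0,0.03],[0,0,0]],[[0,0,0.03],[0,0,0]],[[0,0,0.03],[0,0,0]],[[0,0,0],[0,0,0]]]}}

```text
time: 11.88
tcp_pos: [0.6047, -0.0197, 0.0602]
orientation: [-179.9, 0.9, -0.1]
contact_force: [-1.4, -0.1, -4.1]
opening: 0.0497
gripper_force: 20.0
```

{"op": "play_rows", "data": {"increments": [[[0,0,0],[0,0,0]],[[0,0,0],[0,0,0]],[[0,0,0],[0,0,0]]]}}

```text
time: 12.13
tcp_pos: [0.6122, -0.0197, 0.0719]
orientation: [180.0, -0.3, 0.0]
contact_force: [0.6, -1.1, -2.0]
opening: 0.0494
gripper_force: 20.0
```

Need z of about 0.034, from about 0.070.

{"op": "play_rows", "data": {"increments": [[[0,0,0.01],[0,0,0]],[[0,0,0.01],[0,0,0]],[[0,0,0.01],[0,0,0]],[[0,0,0.003],[0,0,0]],[[0,0,0],[0,0,0]]]}}

```text
time: 12.55
tcp_pos: [0.6096, -0.0195, 0.0346]
orientation: [-180.0, 0.1, 0.0]
contact_force: [0.3, -0.8, -1.5]
opening: 0.0493
gripper_force: 20.0
```

{"op": "play_rows", "data": {"increments": [[[0,0,0],[0,0,0]],[[0,0,0.001],[0,0,0]],[[0,0,0],[0,0,0]],[[0,0,0],[0,0,0]]]}}

```text
time: 12.88
tcp_pos: [0.6105, -0.0197, 0.035]
orientation: [180.0, -0.0, -0.0]
contact_force: [-0.0, -0.1, -1.6]
opening: 0.0492
gripper_force: 20.0
```

{"op": "play_rows", "data": {"increments": [[[0,0,0.001],[0,0,0]],[[0,0,0.0005],[0,0,0]],[[0,0,0],[0,0,0]]]}}

```text
time: 13.13
tcp_pos: [0.6107, -0.0197, 0.0339]
orientation: [180.0, -0.0, -0.0]
contact_force: [0.3, 0.0, 0.3]
opening: 0.0494
gripper_force: 20.0
```

{"op": "play_rows", "data": {"increments": [[[0,0,0],[0,0,0]],[[0,0,0],[0,0,0]],[[0,0,0],[0,0,0]],[[0,0,0],[0,0,0]],[[0,0,0],[0,0,0]]], "grip": 0}}

```text
time: 13.55
tcp_pos: [0.6105, -0.0197, 0.0335]
orientation: [180.0, -0.0, -0.0]
contact_force: [0.6, 0.6, -0.0]
opening: 0.0794
gripper_force: 0.0
```

{"op": "play_rows", "data": {"increments": [[[0,0,-0.02],[0,0,0]],[[0,0,-0.035],[0,0,0]],[[0,0,-0.035],[0,0,0]],[[0,0,-0.035],[0,0,0]],[[0,0,-0.02],[0,0,0]]]}}

```text
time: 13.97
tcp_pos: [0.6119, -0.0199, 0.1835]
orientation: [179.9, -0.4, -0.0]
contact_force: [0.6, -0.8, 0.4]
opening: 0.0942
gripper_force: 0.0
```

{"op": "play_rows", "data": {"increments": [[[-0.01,0.03,0],[0,0,0]],[[-0.02,0.03,0],[0,0,0]],[[-0.02,0.02,0],[0,0,0]],[[-0.02,0.02,0],[0,0,0]],[[0,0,0],[0,0,0]]]}}

```text
time: 14.38
tcp_pos: [0.5378, -0.1228, 0.1788]
orientation: [179.9, 0.1, -0.3]
contact_force: [0.7, -0.1, -0.8]
opening: 0.0939
gripper_force: 0.0
```

Run:
```python
from h import *
c=cam("top"); print(get_obs()["tcp_pos"])
a=cv2.resize(c[0][130:280,150:350],(800,600),interpolation=cv2.INTER_CUBIC)
cv2.imwrite("pics/s3.png",a)
```

```text
[ 0.53926187 -0.12121462  0.17883451]
```

View pics/s3.png

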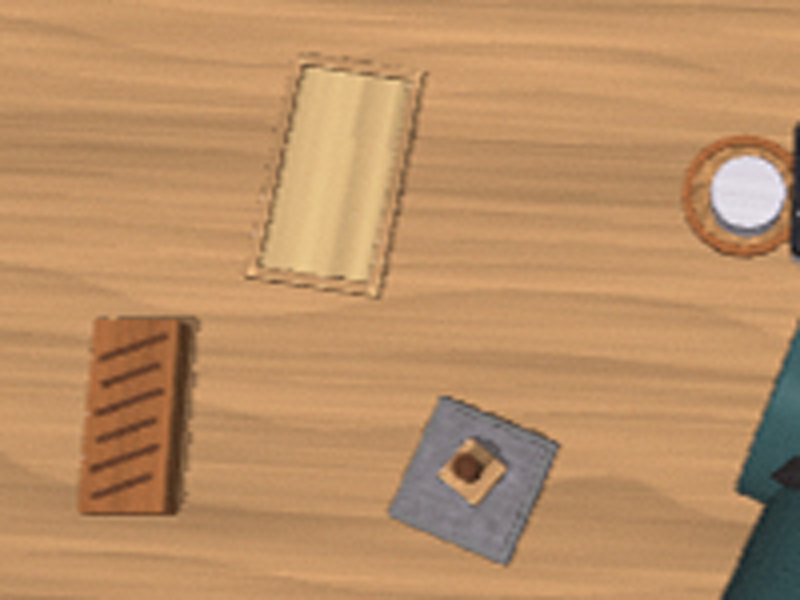

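Corners in the crop: block top (94,319), (181,319), (166,514), (80,514); jig outer (301,57), (427,73), (379,297), (248,275). The tin sits inside the coaster. The arm is close to the tape, so I'll do that next.

{"op": "play_rows", "data": {"increments": [[[-0.03,-0.003,0],[0,0,0]],[[-0.03,-0.003,0],[0,0,0]],[[-0.03,-0.003,0],[0,0,0]],[[-0.001,0,0],[0,0,0]],[[0,0,0],[0,0,0]]]}}

```text
time: 14.85
tcp_pos: [0.4493, -0.1099, 0.1788]
orientation: [180.0, -0.1, 0.0]
contact_force: [-0.8, -0.2, 0.7]
opening: 0.094
gripper_force: 0.0
```

{"op": "play_rows", "data": {"increments": [[[0,0,0.03],[0,0,0]],[[0,0,0.03],[0,0,0]],[[0,0,0.03],[0,0,0]],[[0,0,0.02],[0,0,0]],[[0,0,0.014],[0,0,0]]]}}

```text
time: 15.27
tcp_pos: [0.4497, -0.1099, 0.0518]
orientation: [-179.9, 0.1, 0.0]
contact_force: [0.1, -0.3, -0.2]
opening: 0.0942
gripper_force: 0.0
```

{"op": "play_rows", "data": {"increments": [[[0,0,0],[0,0,0]],[[0,0,0],[0,0,0]],[[0,0,0],[0,0,0]]]}}

```text
time: 15.52
tcp_pos: [0.4512, -0.1109, 0.0557]
orientation: [180.0, -0.1, 0.0]
contact_force: [0.1, -0.5, 0.6]
opening: 0.0939
gripper_force: 0.0
```

Run:
```python
from h import *
c=cam("top")
def q(n,pts,z):
    P=ray(c,np.array(pts)/4-.5+[150,130],z)[:,:2]; a=lambda d:np.degrees(np.arctan2(d[1],d[0])).round(1)
    print(n,(P.mean(0)*1000).round(),"long",a(P[0]-P[3]),a(P[1]-P[2]),"short",a(P[0]-P[1]),a(P[3]-P[2]),[(np.linalg.norm(P[i]-P[i-1])*1000).round() for i in range(4)])
q("block",[(94,319),(181,319),(166,514),(80,514)],.028)
q("jig",[(301,57),(427,73),(379,297),(248,275)],.008)
q("stampfoot",[(477,437),(509,466),(474,504),(440,470)],.026)
```

```text
block [439. 371.] long 4.0 3.0 short 93.0 93.0 [np.float64(126.0), np.float64(57.0), np.float64(126.0), np.float64(55.0)]
jig [613. 259.] long -6.8 -6.3 short 85.4 83.4 [np.float64(158.0), np.float64(89.0), np.float64(161.0), np.float64(90.0)]
stampfoot [416. 146.] long -44.4 -38.9 short 51.6 49.1 [np.float64(31.0), np.float64(28.0), np.float64(32.0), np.float64(31.0)]
```

{"op": "play_rows", "data": {"increments": [[[-0.002,0,0.002],[0,0,0]],[[0,0,0],[0,0,0]],[[0,0,0],[0,0,0]],[[0,0,0],[0,0,0]],[[0,0,0],[0,0,0]]], "grip": 1, "force": 12}}

```text
time: 15.98
tcp_pos: [0.4475, -0.1108, 0.0528]
orientation: [180.0, -0.0, -0.0]
contact_force: [-0.6, -0.8, 0.0]
opening: 0.0641
gripper_force: 0.0
```

{"op": "play_rows", "data": {"increments": [[[0,0,0],[0,0,0]],[[0,0,0],[0,0,0]],[[0,0,0],[0,0,0]],[[0,0,0],[0,0,0]]]}}

```text
time: 16.32
tcp_pos: [0.4475, -0.1108, 0.0526]
orientation: [180.0, -0.0, -0.0]
contact_force: [-0.5, -0.4, 1.3]
opening: 0.0542
gripper_force: 12.0
```

{"op": "play_rows", "data": {"increments": [[[0,0,-0.01],[0,0,0]],[[0,0,-0.03],[0,0,0]],[[0,0,-0.03],[0,0,0]],[[0,0,-0.01],[0,0,0]],[[0,0,0],[0,0,0]]]}}

```text
time: 16.73
tcp_pos: [0.4497, -0.1114, 0.1363]
orientation: [179.8, -0.4, -0.0]
contact_force: [1.0, -0.9, -0.7]
opening: 0.0546
gripper_force: 12.0
```

{"op": "play_rows", "data": {"increments": [[[0,0,0],[0,0,0]],[[0,0,0],[0,0,0]],[[0,0,0],[0,0,0]]]}}

```text
time: 16.98
tcp_pos: [0.4462, -0.1102, 0.1302]
orientation: [-179.9, 0.2, -0.0]
contact_force: [-0.4, 0.0, -1.0]
opening: 0.0544
gripper_force: 12.0
```

Run:
```python
from h import *
c=cam("top"); s=cam("scene"); print(get_obs()["tcp_pos"])
b=cv2.resize(s[0][120:220,240:340],(400,400),interpolation=cv2.INTER_CUBIC);a=cv2.resize(c[0][150:250,340:440],(400,400),interpolation=cv2.INTER_CUBIC)
cv2.imwrite("pics/s4.png",np.hstack([a,b]))
```

```text
[ 0.44643555 -0.11028143  0.13065913]
```

View pics/s4.png

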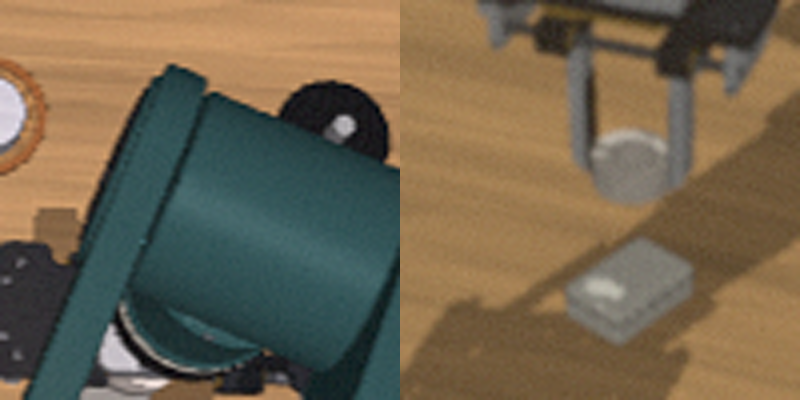

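{"op": "play_rows", "data": {"increments": [[[0.0323,0.0288,0],[0,0,0]],[[0.0323,0.0288,0],[0,0,0]],[[0.0323,0.0288,0],[0,0,0]],[[0.0323,0.0288,0],[0,0,0]],[[0.0323,0.0288,0],[0,0,0]]]}}

```text
time: 17.5
tcp_pos: [0.6037, -0.2504, 0.1309]
orientation: [-179.9, 0.1, -0.0]
contact_force: [0.4, 0.5, 0.2]
opening: 0.0546
gripper_force: 12.0
```

{"op": "play_rows", "data": {"increments": [[[0,0,0.03],[0,0,0]],[[0,0,0.025],[0,0,0]],[[0,0,0],[0,0,0]],[[0,0,0],[0,0,0]],[[0,0,0],[0,0,0]]]}}

```text
time: 17.92
tcp_pos: [0.603, -0.2492, 0.0781]
orientation: [180.0, -0.0, 0.0]
contact_force: [-0.3, 0.2, 0.1]
opening: 0.0546
gripper_force: 12.0
```

Run:
```python
from h import *
s=cam("scene"); t=get_obs()["tcp_pos"]; print(t)
a=cv2.resize(s[0][160:260,180:280],(600,600),interpolation=cv2.INTER_CUBIC)
th=np.linspace(0,6.28,40)
def ring(x,y,z,r,col):
    q=(proj(s,np.c_[x+r*np.cos(th),y+r*np.sin(th),0*th+z])-[180,160]+.5)*6
    cv2.polylines(a,[q.astype(int)[:,None]],False,col,1)
ring(t[0],t[1],t[2],.027,(0,0,255));ring(t[0],t[1],t[2],.016,(0,0,255));ring(.609,-.255,.008,.04,(0,255,0));ring(.609,-.255,.038,.007,(0,255,255))
cv2.imwrite("pics/s5.png",a)
```

```text
[ 0.60362085 -0.24942391  0.0794477 ]
```

View pics/s5.png

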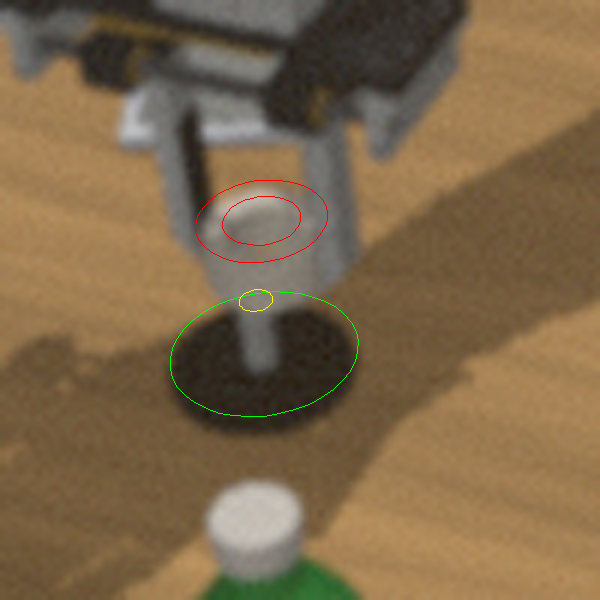

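The tape is level above the post. The drawn rings and the picture share a calibration shift of about 1.5 px. I'll trim the position and lower it.

{"op": "play_rows", "data": {"increments": [[[0.0065,0.0055,0.01],[0,0,0]],[[0,0,0.01],[0,0,0]],[[0,0,0],[0,0,0]],[[0,0,0],[0,0,0]],[[0,0,0],[0,0,0]]]}}

```text
time: 18.38
tcp_pos: [0.6092, -0.2547, 0.0574]
orientation: [-180.0, 0.0, -0.0]
contact_force: [0.0, -0.5, -1.3]
opening: 0.0548
gripper_force: 12.0
```

{"op": "play_rows", "data": {"increments": [[[0,0,0.008],[0,0,0]],[[0,0,0.006],[0,0,0]],[[0,0,0.005],[0,0,0]],[[0,0,0],[0,0,0]],[[0,0,0],[0,0,0]]]}}

```text
time: 18.8
tcp_pos: [0.6089, -0.2546, 0.0375]
orientation: [-180.0, 0.1, -0.0]
contact_force: [0.7, -0.1, -0.9]
opening: 0.0547
gripper_force: 12.0
```

{"op": "play_rows", "data": {"increments": [[[0,0,0.003],[0,0,0]],[[0,0,0.001],[0,0,0]],[[0,0,0],[0,0,0]],[[0,0,0],[0,0,0]]]}}

```text
time: 19.13
tcp_pos: [0.6094, -0.2549, 0.0346]
orientation: [180.0, -0.0, -0.0]
contact_force: [1.2, -0.0, 0.1]
opening: 0.0547
gripper_force: 12.0
```

{"op": "play_rows", "data": {"increments": [[[0,0,0],[0,0,0]],[[0,0,0],[0,0,0]],[[0,0,0],[0,0,0]],[[0,0,0],[0,0,0]],[[0,0,0],[0,0,0]]], "grip": 0}}

```text
time: 19.55
tcp_pos: [0.6095, -0.2549, 0.0347]
orientation: [180.0, -0.0, -0.0]
contact_force: [-0.3, -0.4, 0.4]
opening: 0.0842
gripper_force: 0.0
```

{"op": "play_rows", "data": {"increments": [[[0,0,-0.02],[0,0,0]],[[0,0,-0.03],[0,0,0]],[[0,0,-0.03],[0,0,0]],[[0,0,-0.03],[0,0,0]],[[0,0,0],[0,0,0]]]}}

```text
time: 19.97
tcp_pos: [0.6128, -0.2565, 0.1533]
orientation: [179.6, -0.7, -0.0]
contact_force: [0.7, -0.1, 1.1]
opening: 0.0938
gripper_force: 0.0
```

{"op": "play_rows", "data": {"increments": [[[-0.0322,-0.0285,0],[0,0,0]],[[-0.0322,-0.0285,0],[0,0,0]],[[-0.0322,-0.0285,0],[0,0,0]],[[-0.0322,-0.0285,0],[0,0,0]],[[-0.0322,-0.0285,0],[0,0,0]]]}}

```text
time: 20.38
tcp_pos: [0.4517, -0.1156, 0.1437]
orientation: [-180.0, 0.0, -0.0]
contact_force: [0.7, 0.6, 0.3]
opening: 0.0941
gripper_force: 0.0
```

{"op": "play_rows", "data": {"increments": [[[0,0,0],[0,0,0.0915]],[[0,0,0],[0,0,0.0915]],[[0,0,0],[0,0,0.0915]],[[0,0,0],[0,0,0.0915]],[[0,0,0],[0,0,0]]]}}

```text
time: 20.8
tcp_pos: [0.4532, -0.1166, 0.1443]
orientation: [180.0, -0.0, -21.1]
contact_force: [-0.4, 0.7, -0.7]
opening: 0.0939
gripper_force: 0.0
```

Run:
```python
from h import *
s=cam("scene"); c=cam("top"); t=get_obs(); print(t["tcp_pos"],t["orientation"])
a=cv2.resize(s[0][130:255,180:346],(797,600),interpolation=cv2.INTER_CUBIC)
cv2.imwrite("pics/s6.png",a)
```

```text
[ 0.45330928 -0.11667168  0.14424504] [ 1.79997259e+02  4.98892273e-03 -2.08481279e+01]
```

View pics/s6.png

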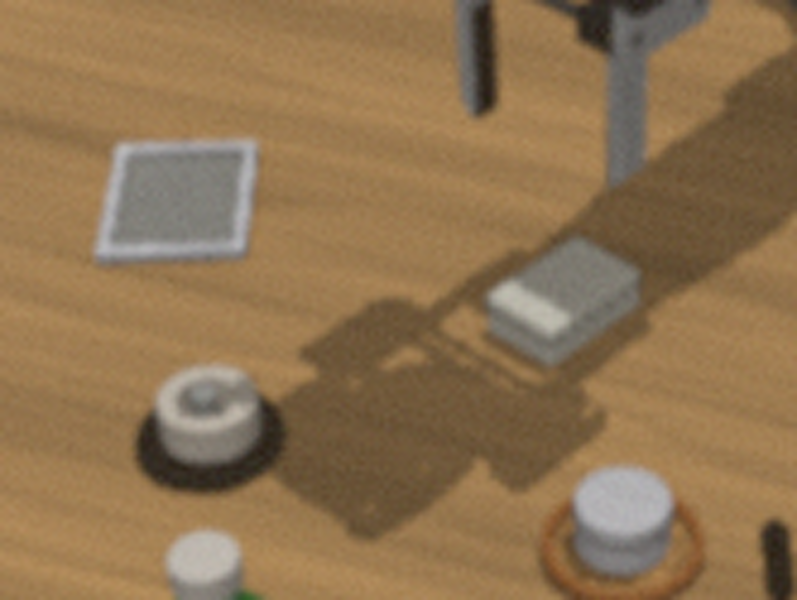

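The tape lies flat over the post and the tin sits in the coaster. Paint box top corners: (487,298), (580,237), (640,275), (548,335). Tray corners: (118,142), (258,142), (245,255), (97,262).

Run:
```python
from h import *
s=cam("scene")
for n,p,z in (("pbox",[(487,298),(580,237),(640,275),(548,335)],.028),("tray",[(118,142),(258,142),(245,255),(97,260)],.008)):
    P=ray(s,np.array(p)/4.8-.5+[180,130],z)[:,:2]; print(n,(P.mean(0)*1000).round(),[(np.linalg.norm(P[i]-P[i-1])*1000).round() for i in range(4)],[np.degrees(np.arctan2(*(P[i]-P[i-1])[::-1])).round(1) for i in range(4)])
```

```text
pbox [ 454. -110.] [np.float64(48.0), np.float64(77.0), np.float64(50.0), np.float64(75.0)] [np.float64(-113.1), np.float64(157.3), np.float64(63.8), np.float64(-24.2)]
tray [ 430. -371.] [np.float64(122.0), np.float64(88.0), np.float64(117.0), np.float64(86.0)] [np.float64(-156.0), np.float64(109.9), np.float64(23.2), np.float64(-67.1)]
```

{"op": "play_rows", "data": {"increments": [[[-0.0045,-0.003,0.02],[0,0,0]],[[0,0,0.03],[0,0,0]],[[0,0,0.03],[0,0,0]],[[0,0,0.02],[0,0,0]],[[0,0,0],[0,0,0]]]}}

```text
time: 21.37
tcp_pos: [0.4465, -0.1109, 0.0395]
orientation: [180.0, 0.6, -20.9]
contact_force: [-1.3, -0.5, -0.4]
opening: 0.0936
gripper_force: 0.0
```

{"op": "play_rows", "data": {"increments": [[[0,0,0],[0,0,0]],[[0,0,0],[0,0,0]],[[0,0,0],[0,0,0]]]}}

```text
time: 21.62
tcp_pos: [0.4519, -0.1129, 0.0466]
orientation: [180.0, -0.2, -21.0]
contact_force: [-0.6, 0.2, -0.1]
opening: 0.094
gripper_force: 0.0
```

{"op": "play_rows", "data": {"increments": [[[0,0,0.008],[0,0,0]],[[0,0,0.007],[0,0,0]],[[0,0,0],[0,0,0]],[[0,0,0],[0,0,0]],[[0,0,0],[0,0,0]]], "grip": 1, "force": 25}}

```text
time: 22.03
tcp_pos: [0.4502, -0.1123, 0.0294]
orientation: [180.0, 0.0, -21.0]
contact_force: [-1.2, -0.7, -0.2]
opening: 0.0642
gripper_force: 0.0
```

{"op": "play_rows", "data": {"increments": [[[0,0,0],[0,0,0]],[[0,0,0],[0,0,0]],[[0,0,0],[0,0,0]],[[0,0,0],[0,0,0]],[[0,0,0],[0,0,0]]]}}

```text
time: 22.45
tcp_pos: [0.4505, -0.1125, 0.0297]
orientation: [180.0, -0.0, -21.0]
contact_force: [0.2, -1.1, 0.8]
opening: 0.0519
gripper_force: 24.9
```

{"op": "play_rows", "data": {"increments": [[[0,0,0],[0,0,0]],[[0,0,0],[0,0,0]]]}}

```text
time: 22.62
tcp_pos: [0.4505, -0.1125, 0.0297]
orientation: [180.0, -0.0, -21.0]
contact_force: [0.2, -0.2, 0.5]
opening: 0.052
gripper_force: 24.9
```

{"op": "play_rows", "data": {"increments": [[[0,0,-0.01],[0,0,0]],[[0,0,-0.03],[0,0,0]],[[0,0,-0.03],[0,0,0]],[[0,0,-0.01],[0,0,0]],[[0,0,0],[0,0,0]]]}}

```text
time: 23.03
tcp_pos: [0.4525, -0.113, 0.1131]
orientation: [-180.0, -0.4, -21.0]
contact_force: [-0.1, 0.7, -1.2]
opening: 0.0516
gripper_force: 24.9
```

{"op": "play_rows", "data": {"increments": [[[0,0,0],[0,0,-0.095]],[[0,0,0],[0,0,-0.095]],[[0,0,0],[0,0,-0.095]],[[0,0,0],[0,0,-0.095]],[[0,0,0],[0,0,0]]]}}

```text
time: 23.45
tcp_pos: [0.449, -0.1118, 0.1072]
orientation: [-179.9, 0.2, 0.9]
contact_force: [-0.4, 0.3, -2.1]
opening: 0.052
gripper_force: 24.9
```

{"op": "play_rows", "data": {"increments": [[[0,0,0],[0,0,-0.095]],[[0,0,0],[0,0,-0.095]],[[0,0,0],[0,0,-0.095]],[[0,0,0],[0,0,-0.095]],[[0,0,0],[0,0,0]]]}}

```text
time: 23.87
tcp_pos: [0.4494, -0.1119, 0.1079]
orientation: [-179.9, 0.1, 22.5]
contact_force: [0.1, 0.8, -1.5]
opening: 0.0517
gripper_force: 24.9
```

{"op": "play_rows", "data": {"increments": [[[-0.0174,0.0332,0],[0,0,0]],[[-0.0174,0.0332,0],[0,0,0]],[[-0.0174,0.0332,0],[0,0,0]],[[-0.0174,0.0332,0],[0,0,0]],[[-0.0174,0.0332,0],[0,0,0]]]}}

```text
time: 24.28
tcp_pos: [0.4329, -0.3002, 0.1084]
orientation: [-179.9, 0.0, 22.3]
contact_force: [1.2, -0.5, -1.0]
opening: 0.0517
gripper_force: 24.9
```

{"op": "play_rows", "data": {"increments": [[[-0.0174,0.0332,0],[0,0,0]],[[-0.0174,0.0332,0],[0,0,0]],[[0,0,0],[0,0,0]],[[0,0,0],[0,0,0]],[[0,0,0],[0,0,0]]]}}

```text
time: 24.7
tcp_pos: [0.4265, -0.3729, 0.1082]
orientation: [-179.8, 0.0, 22.4]
contact_force: [0.1, -0.0, -2.3]
opening: 0.0521
gripper_force: 24.9
```

Run:
```python
from h import *
s=cam("scene"); c=cam("top"); t=get_obs(); print(t["tcp_pos"],t["orientation"])
a=cv2.resize(s[0][100:200,165:265],(400,400),interpolation=cv2.INTER_CUBIC)
b=cv2.resize(c[0][200:300,420:520],(400,400),interpolation=cv2.INTER_CUBIC)
cv2.imwrite("pics/s7.png",np.hstack([a,b]))
```

```text
[ 0.427032   -0.37214142  0.10892209] [-1.79915508e+02  6.68226690e-03  2.25577922e+01]
```

View pics/s7.png

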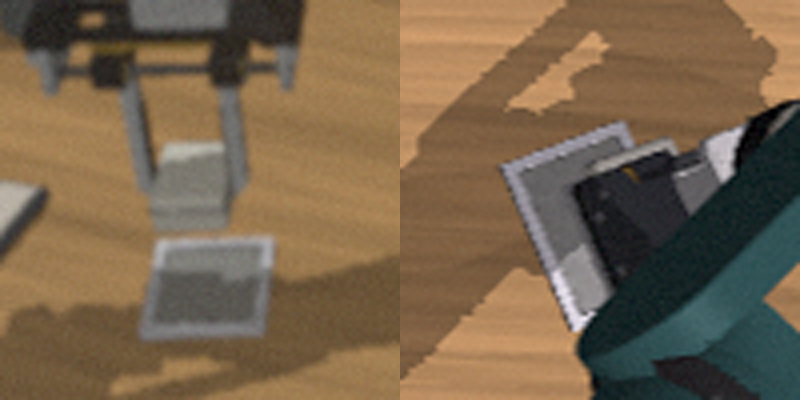

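The paint box is level and aligned above the tray. Lowering it.

{"op": "play_rows", "data": {"increments": [[[0,0,0.025],[0,0,0]],[[0,0,0.025],[0,0,0]],[[0,0,0.015],[0,0,0]],[[0,0,0],[0,0,0]],[[0,0,0],[0,0,0]]]}}

```text
time: 25.22
tcp_pos: [0.4268, -0.3719, 0.0438]
orientation: [-179.9, 0.0, 22.6]
contact_force: [-0.0, 0.1, -1.6]
opening: 0.0519
gripper_force: 24.9
```

{"op": "play_rows", "data": {"increments": [[[0,0,0],[0,0,0]],[[0,0,0.004],[0,0,0]],[[0,0,0.003],[0,0,0]],[[0,0,0],[0,0,0]],[[0,0,0],[0,0,0]]]}}

```text
time: 25.63
tcp_pos: [0.4271, -0.3737, 0.0378]
orientation: [180.0, -0.0, 22.6]
contact_force: [-0.1, 0.9, -1.6]
opening: 0.0521
gripper_force: 24.9
```

{"op": "play_rows", "data": {"increments": [[[0,0,0.002],[0,0,0]],[[0,0,0.002],[0,0,0]],[[0,0,0.001],[0,0,0]],[[0,0,0],[0,0,0]],[[0,0,0],[0,0,0]]]}}

```text
time: 26.05
tcp_pos: [0.427, -0.3738, 0.0327]
orientation: [180.0, 0.0, 22.6]
contact_force: [-0.1, -0.0, 0.2]
opening: 0.0518
gripper_force: 24.9
```

{"op": "play_rows", "data": {"increments": [[[0,0,0],[0,0,0]],[[0,0,0],[0,0,0]],[[0,0,0],[0,0,0]],[[0,0,0],[0,0,0]],[[0,0,0],[0,0,0]]], "grip": 0}}

```text
time: 26.47
tcp_pos: [0.4271, -0.3737, 0.0325]
orientation: [180.0, -0.0, 22.6]
contact_force: [-0.4, -1.0, -0.7]
opening: 0.082
gripper_force: 0.0
```

{"op": "play_rows", "data": {"increments": [[[0,0,-0.02],[0,0,0]],[[0,0,-0.035],[0,0,0]],[[0,0,-0.035],[0,0,0]],[[0,0,-0.03],[0,0,0]],[[0,0,-0.01],[0,0,0]]]}}

```text
time: 26.88
tcp_pos: [0.4288, -0.3755, 0.1686]
orientation: [179.5, -0.2, 22.6]
contact_force: [-0.6, -0.5, 1.0]
opening: 0.0938
gripper_force: 0.0
```

{"op": "play_rows", "data": {"increments": [[[0,0,0],[0,0,0.084]],[[0,0,0],[0,0,0.084]],[[0,0,0],[0,0,0.084]],[[0,0,0],[0,0,0.084]],[[0,0,0],[0,0,0]]]}}

```text
time: 27.3
tcp_pos: [0.4266, -0.3733, 0.161]
orientation: [-179.9, 0.1, 3.2]
contact_force: [0.2, -0.5, 0.1]
opening: 0.0941
gripper_force: 0.0
```

{"op": "play_rows", "data": {"increments": [[[0.0028,-0.0371,0],[0,0,0]],[[0.0028,-0.0371,0],[0,0,0]],[[0.0028,-0.0371,0],[0,0,0]],[[0.0028,-0.0371,0],[0,0,0]],[[0.0028,-0.0371,0],[0,0,0]]]}}

```text
time: 27.72
tcp_pos: [0.4296, -0.1859, 0.1614]
orientation: [-180.0, 0.1, 3.4]
contact_force: [0.6, 0.2, -0.0]
opening: 0.0938
gripper_force: 0.0
```

{"op": "play_rows", "data": {"increments": [[[0.0028,-0.0371,0],[0,0,0]],[[0.0028,-0.0371,0],[0,0,0]],[[0.0028,-0.0371,0],[0,0,0]],[[0.0028,-0.0371,0],[0,0,0]],[[0.0028,-0.0371,0],[0,0,0]]]}}

```text
time: 28.13
tcp_pos: [0.4328, 0.0001, 0.1617]
orientation: [-180.0, 0.0, 3.4]
contact_force: [1.4, 0.6, -0.2]
opening: 0.0939
gripper_force: 0.0
```

{"op": "play_rows", "data": {"increments": [[[0.0028,-0.0371,0],[0,0,0]],[[0.0028,-0.0371,0],[0,0,0]],[[0.0028,-0.0371,0],[0,0,0]],[[0.0028,-0.0371,0],[0,0,0]],[[0.0028,-0.0371,0],[0,0,0]]]}}

```text
time: 28.55
tcp_pos: [0.4361, 0.1861, 0.1617]
orientation: [180.0, 0.0, 3.5]
contact_force: [0.4, 0.1, -0.4]
opening: 0.094
gripper_force: 0.0
```

{"op": "play_rows", "data": {"increments": [[[0.0028,-0.0371,0],[0,0,0]],[[0.0028,-0.0371,0],[0,0,0]],[[0.0028,-0.0371,0],[0,0,0]],[[0.0028,-0.0371,0],[0,0,0]],[[0.0028,-0.0371,0],[0,0,0]]]}}

```text
time: 28.97
tcp_pos: [0.4394, 0.3721, 0.1613]
orientation: [180.0, 0.1, 3.5]
contact_force: [0.3, 0.1, 0.9]
opening: 0.0941
gripper_force: 0.0
```

{"op": "play_rows", "data": {"increments": [[[0,0,0.03],[0,0,0]],[[0,0,0.03],[0,0,0]],[[0,0,0.02],[0,0,0]],[[0,0,0],[0,0,0]],[[0,0,0],[0,0,0]]]}}

```text
time: 29.38
tcp_pos: [0.4389, 0.3696, 0.0804]
orientation: [179.9, 0.2, 3.4]
contact_force: [-0.2, 0.4, 0.3]
opening: 0.0937
gripper_force: 0.0
```

{"op": "play_rows", "data": {"increments": [[[0,0,0],[0,0,0]],[[0,0,0],[0,0,0]],[[0,0,0],[0,0,0]]]}}

```text
time: 29.63
tcp_pos: [0.4413, 0.3709, 0.0847]
orientation: [-179.9, -0.2, 3.3]
contact_force: [-0.1, -0.4, -0.5]
opening: 0.0941
gripper_force: 0.0
```

{"op": "play_rows", "data": {"increments": [[[0,0,0.02],[0,0,0]],[[0,0,0.02],[0,0,0]],[[0,0,0.01],[0,0,0]],[[0,0,0.003],[0,0,0]],[[0,0,0],[0,0,0]]]}}

```text
time: 30.05
tcp_pos: [0.4398, 0.3701, 0.0291]
orientation: [180.0, 0.0, 3.3]
contact_force: [0.2, 0.3, 0.1]
opening: 0.094
gripper_force: 0.0
```

{"op": "play_rows", "data": {"increments": [[[0,0,0],[0,0,0]],[[0,0,0],[0,0,0]],[[0,0,0],[0,0,0]],[[0,0,0],[0,0,0]],[[0,0,0],[0,0,0]]], "grip": 1, "force": 30}}

```text
time: 30.47
tcp_pos: [0.4403, 0.3706, 0.0301]
orientation: [-180.0, -0.1, 3.3]
contact_force: [-0.2, -0.1, -0.1]
opening: 0.0644
gripper_force: 0.0
```

{"op": "play_rows", "data": {"increments": [[[0,0,0],[0,0,0]],[[0,0,0],[0,0,0]],[[0,0,0],[0,0,0]],[[0,0,0],[0,0,0]]]}}

```text
time: 30.8
tcp_pos: [0.4402, 0.3707, 0.0299]
orientation: [-180.0, -0.0, 3.3]
contact_force: [-0.5, 1.4, 1.9]
opening: 0.0557
gripper_force: 30.0
```

{"op": "play_rows", "data": {"increments": [[[0,0,-0.01],[0,0,0]],[[0,0,-0.03],[0,0,0]],[[0,0,-0.03],[0,0,0]],[[0,0,0],[0,0,0.081]],[[0,0,0],[0,0,0.081]]]}}

```text
time: 31.22
tcp_pos: [0.4414, 0.3709, 0.1027]
orientation: [-179.8, -0.2, -6.2]
contact_force: [-0.2, -0.5, -2.8]
opening: 0.0555
gripper_force: 30.0
```

{"op": "play_rows", "data": {"increments": [[[0.0307,0.0155,0],[0,0,0]],[[0.0307,0.0155,0],[0,0,0]],[[0.0307,0.0155,0],[0,0,0]],[[0.0307,0.0155,0],[0,0,0]],[[0.0307,0.0155,0],[0,0,0]]]}}

```text
time: 31.63
tcp_pos: [0.5854, 0.2759, 0.0993]
orientation: [179.9, 0.1, -6.0]
contact_force: [0.9, -0.3, -1.5]
opening: 0.0559
gripper_force: 30.0
```

{"op": "play_rows", "data": {"increments": [[[0.0307,0.0155,0],[0,0,0]],[[0,0,0],[0,0,0]],[[0,0,0],[0,0,0]],[[0,0,0],[0,0,0]],[[0,0,0],[0,0,0]]]}}

```text
time: 32.05
tcp_pos: [0.6124, 0.2594, 0.0993]
orientation: [180.0, 0.1, -5.9]
contact_force: [-0.0, -0.2, -1.3]
opening: 0.0557
gripper_force: 30.0
```

Run:
```python
from h import *
s=cam("scene"); c=cam("top"); t=get_obs(); print(t["tcp_pos"],t["orientation"])
a=cv2.resize(s[0][200:310,370:480],(400,400),interpolation=cv2.INTER_CUBIC)
b=cv2.resize(c[0][120:220,185:285],(400,400),interpolation=cv2.INTER_CUBIC)
cv2.imwrite("pics/s8.png",np.hstack([a,b]))
```

```text
[0.61246109 0.25966042 0.0995989 ] [ 1.79993501e+02  2.28079027e-02 -5.87082228e+00]
```

View pics/s8.png

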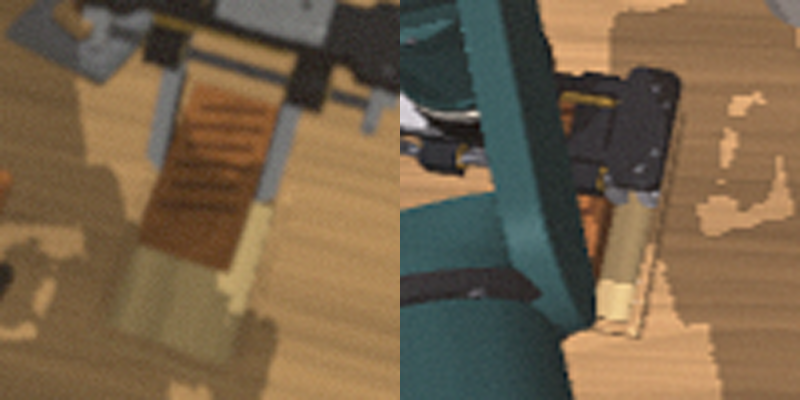

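The block is level and aligned with the jig. Lowering it.

{"op": "play_rows", "data": {"increments": [[[0,0,0.025],[0,0,0]],[[0,0,0.02],[0,0,0]],[[0,0,0.01],[0,0,0]],[[0,0,0.005],[0,0,0]],[[0,0,0],[0,0,0]]]}}

```text
time: 32.57
tcp_pos: [0.6122, 0.2589, 0.038]
orientation: [179.9, 0.2, -5.9]
contact_force: [-0.3, -0.0, -1.9]
opening: 0.0561
gripper_force: 30.0
```

{"op": "play_rows", "data": {"increments": [[[0,0,0],[0,0,0]],[[0,0,0.003],[0,0,0]],[[0,0,0.002],[0,0,0]],[[0,0,0],[0,0,0]],[[0,0,0],[0,0,0]]]}}

```text
time: 32.98
tcp_pos: [0.6138, 0.2587, 0.0348]
orientation: [-180.0, -0.0, -6.0]
contact_force: [0.2, -0.3, -2.1]
opening: 0.056
gripper_force: 30.0
```

{"op": "play_rows", "data": {"increments": [[[0,0,0.001],[0,0,0]],[[0,0,0.001],[0,0,0]],[[0,0,0],[0,0,0]],[[0,0,0],[0,0,0]]]}}

```text
time: 33.32
tcp_pos: [0.6139, 0.2587, 0.0329]
orientation: [-180.0, -0.0, -6.0]
contact_force: [0.1, -0.2, -0.3]
opening: 0.0561
gripper_force: 30.0
```

{"op": "play_rows", "data": {"increments": [[[0,0,0],[0,0,0]],[[0,0,0],[0,0,0]],[[0,0,0],[0,0,0]],[[0,0,0],[0,0,0]],[[0,0,0],[0,0,0]]], "grip": 0}}

```text
time: 33.73
tcp_pos: [0.6136, 0.2587, 0.0325]
orientation: [180.0, -0.0, -6.0]
contact_force: [-0.5, 0.7, 0.1]
opening: 0.0855
gripper_force: 0.0
```

{"op": "play_rows", "data": {"increments": [[[0,0,-0.02],[0,0,0]],[[0,0,-0.035],[0,0,0]],[[0,0,-0.035],[0,0,0]],[[0,0,-0.035],[0,0,0]],[[0,0,-0.035],[0,0,0]]]}}

```text
time: 34.15
tcp_pos: [0.6133, 0.2586, 0.194]
orientation: [180.0, 0.0, -6.0]
contact_force: [0.7, -0.6, 0.0]
opening: 0.0939
gripper_force: 0.0
```

{"op": "play_rows", "data": {"increments": [[[-0.035,0,0],[0,0,0]],[[-0.035,0,0],[0,0,0]],[[-0.035,0,0],[0,0,0]],[[-0.035,0,0],[0,0,0]],[[-0.035,0,0],[0,0,0]]]}}

```text
time: 34.57
tcp_pos: [0.4379, 0.2769, 0.1925]
orientation: [-180.0, -0.0, -6.0]
contact_force: [0.3, 0.1, 0.7]
opening: 0.0941
gripper_force: 0.0
```

{"op": "play_rows", "data": {"increments": [[[-0.02,-0.03,0],[0,0,0]],[[-0.02,-0.03,0],[0,0,0]],[[0,-0.03,0],[0,0,0]],[[0,0,0],[0,0,0]],[[0,0,0],[0,0,0]]]}}

```text
time: 34.98
tcp_pos: [0.4086, 0.3714, 0.1922]
orientation: [180.0, 0.0, -5.8]
contact_force: [-0.4, 0.1, -0.3]
opening: 0.0937
gripper_force: 0.0
```

Run:
```python
from h import *
c=cam("top"); s=cam("scene"); t=get_obs(); print(t["tcp_pos"])
a=cv2.resize(c[0][130:300,180:520],(800,400),interpolation=cv2.INTER_CUBIC)
cv2.imwrite("pics/f.png",a); cv2.imwrite("pics/f2.png",cv2.resize(s[0][140:320,180:520],(800,424),interpolation=cv2.INTER_CUBIC))
```

```text
[0.40921557 0.36994859 0.19230393]
```

View pics/f.png

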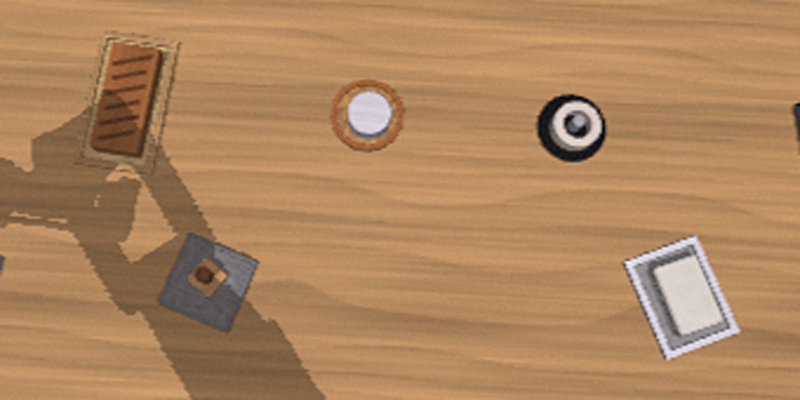

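View pics/f2.png

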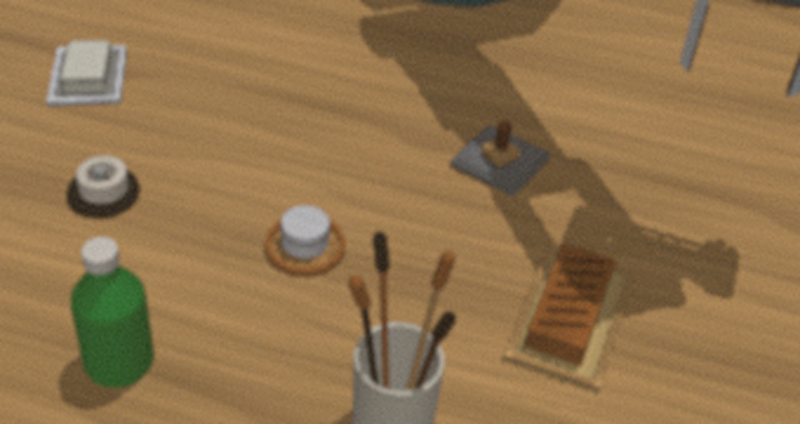

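Both views show everything flat in its home:
- Block in the jig at top crop (127,100).
- Tin in the coaster at (369,113).
- Tape on its post at (575,125).
- Stamp on the pad at (206,277).
- Paint box in the tray at (687,294).

The arm is clear, so I'm handing in.

```bash
python3 -c "
from cell import *
print(finish_job())"
```

```text
the job is handed in; nothing more can be done
None
```

I handed the job in at about 35 s: the last pictures show all five things level in their homes, with the arm clear of everything; the hand-in call gave no verdict.

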